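# Set the air regulator and lock it

## Task

Turn the knob on top of the bench air regulator until the gauge's needle points at the set hand on the rim of the dial, then turn the knurled lock ring just below the knob clockwise until it is firmly hand-tight, so that the setting is locked where it stands. Do not force the ring beyond a firm hand-tight, and leave the motor, spool, wrench and bracket lying around it alone.

Things in the scene. Friction and masses are not known exactly. Their poses are not given: they have to be found in the camera images.
- unit: fixed air unit: base plate 150 x 210 mm, regulator, filter. Origin: bench level on the regulator's vertical axis, z up. Heights over bench (mm): body 56 wide to 165, bonnet 54 wide to 205, lock ring 207-222, knob 226-252. Gauge 82 across, face up at 184, 92 from the axis towards unit +x. Filter head 56 square, top 165, 63 towards +y, clear bowl below. Upright plate at -x, top 158.
- knob_grip (a point): on the axis of the knob (vertical), a ribbed black plastic cylinder 42 mm across and 26 mm high, on top of the regulator. The point is 7 mm below its top and 23 mm above the top of the lock ring, so fingertips reaching 19 mm lower than the point clear the ring. Its orientation turns with the knob.
- knob (a joint): turn of the knob in rad, 0 to 6.28, growing clockwise seen from above (which raises the pressure). It takes about 0.1 N m and stays where it is left. The needle moves 0.75 rad for 1 rad of knob. Once the lock ring is tight the knob is held fast.
- needle (a joint): angle of the gauge's needle (thin black hand from the centre of the dial) in rad, from the scale's zero, growing clockwise seen from above; the scale runs to 4.71.
- set_hand (a joint): angle of the set hand in rad on the same scale as the needle: a short, broad dark wedge at the dial's rim that marks the pressure wanted. It differs from time to time, stays where it is and is always above the needle at the start.
- needle_tip (a point): tip of the needle, 27 mm from the dial's centre
- set_tip (a point): inner point of the set hand, 27 mm from the dial's centre; the needle's tip meets it when the setting is right
- ring_grip (a point): centre of the lock ring: knurled aluminium ring, 58 mm across, 15 mm high, on the knob's axis, its top 4 mm under the knob. The point is at half its height, 37.5 mm below the knob's top. Grip it from above, one finger either side, the knob between them; the bonnet below is 54 mm across for 40 mm of height. Its orientation turns with the ring.
- lock_ring (a joint): turn of the ring, rad, grows clockwise from above (tightens). Starts loose at 0 to 0.5, drag 0.12 N m either way. Somewhere from 0.7 to 3.05 (hidden, differs, only felt) it bites; from there torque rises 0.2 N m per 0.1 rad. 0.3 N m is firm hand-tight, under 0.2 slack, held over 0.6 forced. Released, it springs back up to 0.2 rad but stays tight. It does not drag the knob.
- shoe: clamp shoe hidden inside the bonnet, pressed on the knob's stem by the lock ring; cannot be seen or handled. The force between it and the stem tells how tight the lock is: 15 to 35 N with the ring held at 0.3 N m, about 10 N once a tight ring is released.
- stem: stem of the knob hidden inside the bonnet; cannot be seen or handled
- motor: small stepper motor 42 x 42 x 34 mm with a shaft on top, standing loose beside the unit; bystander, leave alone. Origin under its centre
- spool: small plastic reel 54 mm across, 34 mm high, standing loose; bystander, leave alone. Origin under its centre
- wrench: steel open-end wrench about 150 mm long lying on the bench; bystander, leave alone. Origin under its middle
- bracket: printed plastic bracket 60 x 30 x 40 mm; bystander, leave alone. Origin under its centre

How it is judged:
On the way, in this order (a step that is already met when the one before it is completed fails the run):
1. the needle stands at the set hand with the lock ring still loose (distance between needle_tip and set_tip below 0.0035 m and contact force between shoe and stem below 2 N), for 0.3 s.
2. the lock ring is tight and the needle still stands at the set hand (distance between needle_tip and set_tip below 0.0035 m and contact force between shoe and stem above 5 N), for 0.3 s.
At the end, for the whole second after the job is handed in: the needle's tip is within 3.5 mm (about 7 degrees) of the set hand's point, and the lock ring, released, still presses the shoe on the stem with more than 5 N (it was tightened to 0.2 N m or more) (all of step 2); the robot touches nothing.
It fails at once if the lock ring is forced: the shoe presses on the stem with more than 70 N (well over 0.6 N m held on the ring) (contact force between shoe and stem above 70 N).
It fails at once if the motor, spool, wrench or bracket is moved more than 15 mm (distance of any of motor, spool, wrench, bracket from where it was at the start of the episode above 0.015 m).
It also fails if it takes over 72 s, if anything falls off the work surface, if the arm or the gripper's body presses on something with over 40 N, if the wrist force passes 120 N, or if a joint passes its speed limit or range.

## Robot

A 7-joint arm with a two-finger parallel gripper is mounted at the origin on the work surface. World frame = base frame: x ahead of the robot, y to its left, z up, the work surface at z = 0. Lengths are in m, angles in rad, forces in N, time in s.
With the tool pointing down it reaches from about 0.425 to 0.875 m from the base axis. Payload 9.9 kg.
Tool frame: the origin (TCP) lies on the centre line of the jaws, within the pads' length; the fingertips stand 25 mm ahead of it and the grasp point (between the pads) lies 6 mm ahead of it; z points along the fingers, y is the line along which they close (so a half turn about z gives the same grasp; the last joint's range is limited). The gripper opens to 85 mm and grips with 20 to 120 N. Pads are 22 mm wide; open, the fingers measure 114 mm over their backs; the gripper's body (76 mm by 85 mm) begins 54 mm behind the grasp point. The pads swing forward as they close: fully open they stand 13 mm farther back than shut.
Start: joints at [1.124, 0.576, 0.025, 1.437, -0.015, 1.129, -0.057], TCP at [0.24, -0.631, 0.256] pointing down, gripper open.
Joint ranges: [-2.76, 2.76], [-0.34, 2.15], [-1.52, 1.57], [0.19, 2.46], [-1.09, 4.23], [0.17, 1.99], [-2.82, 2.82]. Speed limits (rad/s): [2.22, 2.22, 3.01, 3.01, 3.14, 3.14, 3.14].

## Interface

Orientations are given as a unit quaternion [x, y, z, w].
In Python, from cell import r, viewer, spotter gives the robot as it stands.
- The arm moves only by the tool drive_tool, never from a script. Its argument "motion" is a list of rows, each an object with "linear": the shift along the world's x, y, z in mm, a list of three; "twist": the turn about the world's z in degrees; "claw": the opening, from -1 (shut) to 1 (fully open), so that 0 is half open. In form: [{"linear": [x, y, z], "twist": twist, "claw": claw}, ...]. A call has 1 to 8 rows; each row shifts and turns the commanded pose from where the row before left it; what a row does not reach is not made up. A row lasts 1/10 s, in which the tool goes at most 50 mm and 8.59 degrees, less where a joint would pass 70% of its speed; a pose out of reach is approached as far as the arm can. A call with a gripper value outside its range is refused whole. The fingers move at their own pace and stop on an object; "force" is the grip in N (left out, the last holds). Time passes only in rows, so rows that do not move let the fingers close. It gives the time, the measured TCP pose, the force, the opening and the grip force at its end, in the units of the state.
- r.get_state(): the state, without advancing time (a new reading comes with each control period).
- viewer.grab_frame(name): name is "side" or "top"; returns (picture, depth): 480x640x3 uint8, red, green, blue; 480x640 float32, m along the optical axis (not along the pixel's ray), 0 where there is no reading.
- viewer.camera_params(name): a dict with "mtx" (3x3 intrinsics, pixels), "k1" (the pictures are not rectified: a ray, as slopes to the right and down, at radius r is drawn at 1 + k1 r^2 times it, then the intrinsics apply), "cam_to_world" (4x4, takes a point from camera to world coordinates). Camera axes: x right, y down, z forward; pixel columns grow to the right and rows downward; lengths in m; the calibration is good to about 2 mm. A picture is of the moment at which its call begins. camera_params takes no time and is no camera call.
- r.close_job(): hands the job in; it is judged then, once.
Trained networks look in the newest picture that a camera, given by its name, has taken for a name from the list of things; names that differ only in an ending like _2 or _b are one class to them, and where a whole thing is asked for, a point or a joint stands for the part that bears it (a point fixed in the world has none). Each returns a list of dicts, best first, with "conf" (0 to 1); they miss things now and then, are a little off and sometimes report something else, mostly with a low value. They report only what shows in the picture. A call takes as long as a camera call.
- spotter.masks_of(label, camera): "pixels" (480x640 bool, what is visible of it) and "box" ([left, top, width, height] in pixels, round what is visible of it).
The state is a dict: "time_s": time; "joint_pos": joint angles; "joint_vel": joint speeds; "joint_efforts": joint torques, N m; "tcp_pos": TCP position; "eef_rot": TCP orientation; "force": force on the tool from outside, world axes, zero at the start; "ft_torque": the same for the moment, N m; "width": finger opening in m; "finger_force": force on a finger pad.
Only numpy, scipy, OpenCV 4.12 (cv2) and the standard library are available. Lean on these libraries where they do the work, as an engineer would, in place of code of your own. Each camera call takes 0.05 s, during which the arm holds its last target. There are 200 camera calls.

## Working session

There is one attempt and no reset: what is moved stays moved. The work goes in short steps, Python scripts to look and compute and a tool call to move; the robot and the scene stay as the last step left them, time stands still between calls to the robot, and variables do not carry over. Pictures are saved under pics/ and viewed, at most 10 in all, crops included, and the job is handed in when it is done.

Besides the shell and the picture viewer there is one more tool, called after "Emit:" as name(argument=value, ...) on one line, values as JSON. drive_tool: Moves the arm, as the interface text tells. Its arguments: {"type":"object","properties":{"motion":{"type":"array","items":{"type":"object","properties":{"linear":{"type":"array","items":{"type":"number"}},"twist":{"type":"number"},"claw":{"type":"number"}}}},"force":{"type":"number"}},"required":["motion"]}

```bash
mkdir -p pics; ls; cat > h.py <<'E'
import numpy as np, cv2
from cell import r, viewer, spotter
def save(cam,name):
    p,d=viewer.grab_frame(cam); cv2.imwrite(f'pics/{name}.png',p[:,:,::-1]); return p,d
def rays(cam,uv):
    c=viewer.camera_params(cam); K=np.array(c['mtx']); uv=np.atleast_2d(uv).astype(float)
    q=np.c_[(uv[:,0]-K[0,2])/K[0,0],(uv[:,1]-K[1,2])/K[1,1]]
    s=q.copy()
    for _ in range(20): s=q/(1+c['k1']*(s**2).sum(1,keepdims=True))
    return s,np.array(c['cam_to_world'])
def at_depth(cam,uv,z):
    s,T=rays(cam,uv); P=np.c_[s,np.ones(len(s))]*np.reshape(z,(-1,1)); return P@T[:3,:3].T+T[:3,3]
def at_height(cam,uv,h):
    s,T=rays(cam,uv); D=np.c_[s,np.ones(len(s))]@T[:3,:3].T; return T[:3,3]+D*((h-T[2,3])/D[:,2:3])
E
python3 - <<'E'
from h import *
for c in('top','side'):
    p,d=save(c,c+'0')
    P=viewer.camera_params(c); print(c,P)
    for n in('knob','lock_ring','unit','motor','spool','wrench','bracket','needle','set_hand'):
        for m in spotter.masks_of(n,c)[:2]:
            v,u=np.nonzero(m['pixels']); z=d[v,u]; ok=z>0
            W=at_depth(c,np.c_[u,v][ok],z[ok]) if ok.any() else np.zeros((1,3))
            print(n,round(m['conf'],2),m['box'],np.median(W,0).round(4),np.percentile(W,[2,98],axis=0).round(3).tolist())
s=r.get_state(); print(s)
E
```

```text
pics
top {'mtx': array([[466.95168217,   0.        , 323.22100466],
       [  0.        , 466.95168217, 241.190883  ],
       [  0.        ,   0.        ,   1.        ]]), 'k1': -0.010301387977528604, 'cam_to_world': array([[-0.02824906, -0.99238206,  0.119916  ,  0.52420549],
       [-0.9995981 ,  0.02776032, -0.00574458,  0.08113546],
       [ 0.00237191, -0.12003008, -0.99276742,  0.9529064 ],
       [ 0.        ,  0.        ,  0.        ,  1.        ]])}
knob 0.64 [304.5, 275.5, 27.3, 27.0] [0.5376 0.0855 0.2526] [[0.519, 0.067, 0.222], [0.557, 0.104, 0.255]]
lock_ring 0.83 [304.4, 272.1, 38.5, 36.0] [0.5354 0.0868 0.2217] [[0.512, 0.059, 0.163], [0.565, 0.11, 0.25]]
unit 0.94 [251.4, 212.5, 104.3, 117.3] [0.5543 0.0974 0.1558] [[0.474, 0.015, 0.005], [0.657, 0.211, 0.253]]
motor 0.63 [401.3, 281.1, 28.9, 30.5] [ 0.5199 -0.0994  0.0337] [[0.497, -0.125, 0.002], [0.544, -0.078, 0.039]]
spool 0.92 [200.3, 284.7, 29.3, 29.8] [0.5277 0.2917 0.0335] [[0.503, 0.27, 0.001], [0.552, 0.318, 0.037]]
wrench 0.79 [332.0, 178.7, 20.2, 37.3] [0.737  0.0327 0.0066] [[0.698, 0.01, -0.001], [0.77
[... 1725 characters left out ...]
  0.57571758,  0.02488169,  1.43707655, -0.01499612,
        1.12899908, -0.05650796]), 'joint_vel': array([ 1.57457089e-03,  9.69914333e-04, -6.64984181e-04, -8.42155030e-05,
       -7.80902350e-04, -1.38391050e-04,  3.11911820e-04]), 'joint_efforts': array([ 7.29505900e-04, -7.65509677e+01,  2.24932864e+00, -2.86300528e+01,
        1.54930749e-02,  2.59360422e-03,  1.86647242e-06]), 'tcp_pos': array([ 0.23955061, -0.63107932,  0.25628489]), 'eef_rot': array([ 9.83594695e-01,  1.80392559e-01,  3.25992531e-06, -8.91673242e-06]), 'force': array([ 0.10229062,  0.48875322, -0.75995315]), 'ft_torque': array([0.04451226, 0.00092698, 0.04494044]), 'finger_force': 0.0, 'width': 0.08548583916968386}
```

```bash
cat >> h.py <<'E'
def project(cam,X):
    c=viewer.camera_params(cam); T=np.array(c['cam_to_world']); K=np.array(c['mtx'])
    Q=(np.asarray(X)-T[:3,3])@T[:3,:3]; s=Q[...,:2]/Q[...,2:]; s=s*(1+c['k1']*(s**2).sum(-1,keepdims=True))
    return s*np.array([K[0,0],K[1,1]])+K[:2,2]
def rectify(cam,img,cx,cy,z,half,n):
    # image: up = world +x, left = world +y
    g=(np.arange(n)+.5)/n*2*half-half
    V,U=np.meshgrid(g,g,indexing='ij')
    uv=project(cam,np.stack([cx-V,cy-U,np.full_like(U,z)],-1)).astype(np.float32)
    return cv2.remap(img,uv[...,0],uv[...,1],cv2.INTER_CUBIC)
E
python3 - <<'E'
from h import *
out=[]
from scipy.optimize import least_squares
for c in('top','side'):
    p,d=viewer.grab_frame(c)
    v,u=np.mgrid[0:480,0:640]; z=d.ravel(); W=at_depth(c,np.c_[u.ravel(),v.ravel()],z)
    def sel(h0,h1,x,y,R): return W[(z>0)&(W[:,2]>h0)&(W[:,2]<h1)&(np.hypot(W[:,0]-x,W[:,1]-y)<R)]
    k=sel(.247,.258,.537,.086,.035); 
    print(c,'knob',cv2.minEnclosingCircle((k[:,:2]*1000).astype(np.float32)),k.mean(0).round(4),len(k))
    b=sel(.176,.192,.628,.078,.06)
    print('dial',cv2.minEnclosingCircle((b[:,:2]*1000).astype(np.float32)),b.mean(0).round(4))
    out.append(rectify(c,p[:,:,::-1].copy(),.628,.084,.184,.05,400))
cv2.imwrite('pics/dial0.png',np.hstack(out))
E
```

```text
top knob ((537.6405639648438, 84.91947937011719), 20.717741012573242) [0.5374 0.0848 0.2525] 567
dial ((629.251953125, 77.12401580810547), 41.28269958496094) [0.6292 0.0771 0.1795]
side knob ((537.3086547851562, 85.27880096435547), 21.669843673706055) [0.5362 0.0873 0.2528] 330
dial ((630.11083984375, 77.53925323486328), 42.55998229980469) [0.6293 0.0773 0.1805]
```

View pics/dial0.png

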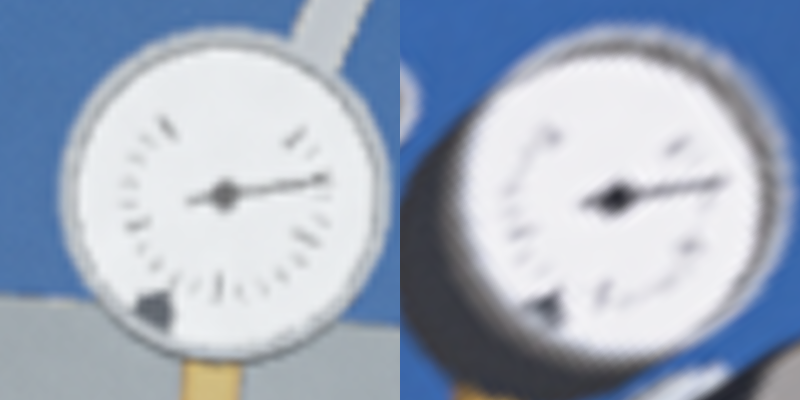

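View pics/top0.png

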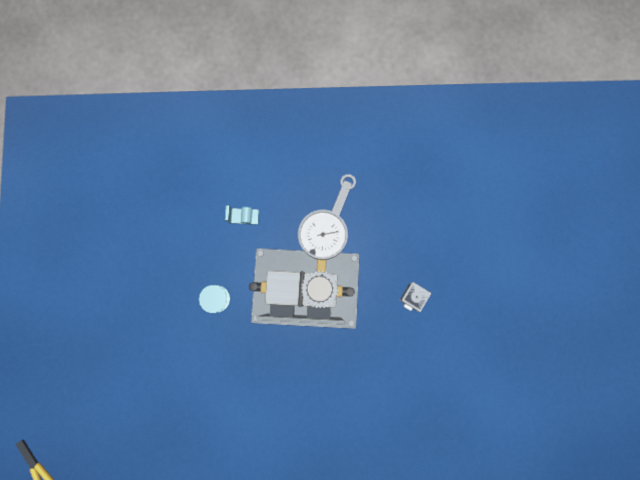

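Emit:
drive_tool(motion=[{"linear": [0, 0, 30], "twist": 8, "claw": 1}, {"linear": [10, 20, 40], "twist": 8, "claw": 1}, {"linear": [15, 36, 20], "twist": 8, "claw": 1}, {"linear": [15, 36, 0], "twist": 8, "claw": 1}, {"linear": [15, 36, 0], "twist": 8, "claw": 1}, {"linear": [15, 36, 0], "twist": 8, "claw": 1}, {"linear": [15, 36, 0], "twist": 8, "claw": 1}, {"linear": [15, 36, 0], "twist": 8, "claw": 1}], force=40)

```text
time_s: 1.9
tcp_pos: [0.3399, -0.3936, 0.3465]
eef_rot: [0.737, 0.676, -0.0, 0.0]
force: [1.2, 0.1, 0.3]
width: 0.0852
finger_force: 0.0
```

```bash
cat > st.py <<'E'
from h import *
s=r.get_state(); q=s['eef_rot']; 
print(s['time_s'],s['tcp_pos'].round(4),'yawY',round(np.degrees(2*np.arctan2(q[1],q[0]))-90,1),'q',np.round(q,3),'j',s['joint_pos'].round(2),'w',round(s['width'],4),'F',s['force'].round(1),'T',s['ft_torque'].round(3),s['finger_force'])
E
python3 st.py
```

```text
1.9 [ 0.3399 -0.3936  0.3465] yawY -4.9 q [ 0.737  0.676 -0.     0.   ] j [ 0.99  0.28 -0.3   1.69  0.09  1.19  0.58] w 0.0852 F [1.2 0.1 0.3] T [ 0.034 -0.035  0.031] 0.0
```

Emit:
drive_tool(motion=[{"linear": [15, 37, 0], "twist": 8, "claw": 1}, {"linear": [15, 37, 0], "twist": 8, "claw": 1}, {"linear": [15, 37, 0], "twist": 8, "claw": 1}, {"linear": [15, 37, 0], "twist": 8, "claw": 1}, {"linear": [15, 37, 0], "twist": 8, "claw": 1}, {"linear": [15, 37, 0], "twist": 8, "claw": 1}, {"linear": [15, 37, 0], "twist": 8, "claw": 1}, {"linear": [15, 37, 0], "twist": 8, "claw": 1}])

```text
time_s: 2.7
tcp_pos: [0.4599, -0.0976, 0.3466]
eef_rot: [0.266, 0.964, -0.0, 0.0]
force: [0.3, -0.3, 1.2]
width: 0.0856
finger_force: 0.0
```

Emit:
drive_tool(motion=[{"linear": [15, 37, 0], "twist": 8, "claw": 1}, {"linear": [15, 37, 0], "twist": 8, "claw": 1}, {"linear": [15, 37, 0], "twist": 8, "claw": 1}, {"linear": [15, 37, 0], "twist": 8, "claw": 1}, {"linear": [15, 30, 0], "twist": 8, "claw": 0.6}, {"linear": [0, 0, 0], "twist": 0, "claw": 0.6}])

```text
time_s: 3.3
tcp_pos: [0.5353, 0.0837, 0.3464]
eef_rot: [-0.082, 0.997, 0.002, 0.0]
force: [-0.6, 0.0, 0.0]
width: 0.0683
finger_force: 0.0
```

```bash
python3 st.py
```

```text
3.3 [0.5353 0.0837 0.3464] yawY 99.4 q [-0.082  0.997  0.002  0.   ] j [ 0.35  0.39 -0.86  1.63  0.31  1.26  1.17] w 0.0683 F [-0.6  0.   0. ] T [ 0.014 -0.021  0.003] 0.0
```

Emit:
drive_tool(motion=[{"linear": [2, 1, -40], "claw": 0.6}, {"linear": [0, 0, -30], "claw": 0.6}, {"linear": [0, 0, -15], "claw": 0.6}, {"linear": [0, 0, -8], "claw": 0.6}, {"linear": [0, 0, 0], "claw": 0}, {"linear": [0, 0, 0], "claw": -0.5}, {"linear": [0, 0, 0], "claw": -0.5}, {"linear": [0, 0, 0], "claw": -0.5}], force=30)

```text
schema error: expected keys linear, twist, claw
```

```bash
python3 st.py; python3 - <<'E'
from h import *
p,d=save('side','s1')
a=rectify('side',p[:,:,::-1].copy(),.6297,.0773,.182,.05,400)
b=cv2.resize(p[180:280,290:390,::-1],(400,400),interpolation=3)
cv2.imwrite('pics/s1c.png',np.hstack([a,b]))
E
```

```text
3.3 [0.5353 0.0837 0.3464] yawY 99.4 q [-0.082  0.997  0.002  0.   ] j [ 0.35  0.39 -0.86  1.63  0.31  1.26  1.17] w 0.0683 F [-0.6  0.   0. ] T [ 0.014 -0.021  0.003] 0.0
```

View pics/s1c.png

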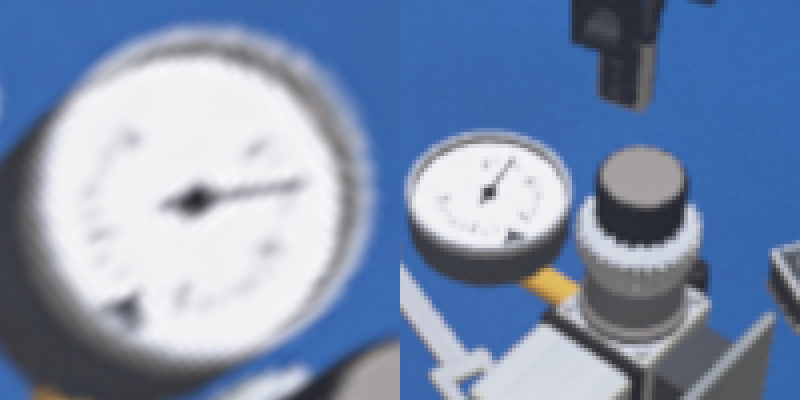

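Emit:
drive_tool(motion=[{"linear": [2, 1, -40], "twist": 0, "claw": 0.6}, {"linear": [0, 0, -30], "twist": 0, "claw": 0.6}, {"linear": [0, 0, -15], "twist": 0, "claw": 0.6}, {"linear": [0, 0, -9], "twist": 0, "claw": 0.6}, {"linear": [0, 0, 0], "twist": 0, "claw": 0}, {"linear": [0, 0, 0], "twist": 0, "claw": -0.5}, {"linear": [0, 0, 0], "twist": 0, "claw": -0.5}, {"linear": [0, 0, 0], "twist": 0, "claw": -0.5}], force=30)

```text
time_s: 4.15
tcp_pos: [0.5361, 0.0844, 0.254]
eef_rot: [-0.078, 0.997, 0.003, 0.001]
force: [-4.2, 13.7, -0.6]
width: 0.0405
finger_force: 31.6
```

```bash
python3 st.py
```

```text
4.15 [0.5361 0.0844 0.254 ] yawY 99.0 q [-0.078  0.997  0.003  0.001] j [ 0.32  0.47 -0.83  1.78  0.39  1.06  1.08] w 0.0405 F [-4.2 13.7 -0.6] T [2.855 0.905 0.007] 31.594565212726593
```

Emit:
drive_tool(motion=[{"linear": [1, 1, 0], "twist": 0, "claw": -0.5}, {"linear": [0, 0, 0], "twist": -8, "claw": -0.5}, {"linear": [0, 0, 0], "twist": -8, "claw": -0.5}, {"linear": [0, 0, 0], "twist": -8, "claw": -0.5}, {"linear": [0, 0, 0], "twist": -8, "claw": -0.5}, {"linear": [0, 0, 0], "twist": -8, "claw": -0.5}, {"linear": [0, 0, 0], "twist": -8, "claw": -0.5}, {"linear": [0, 0, 0], "twist": -8, "claw": -0.5}])

```text
time_s: 4.95
tcp_pos: [0.5369, 0.0867, 0.254]
eef_rot: [0.401, 0.916, 0.004, -0.001]
force: [-3.7, 17.9, -1.7]
width: 0.0408
finger_force: 31.6
```

Emit:
drive_tool(motion=[{"linear": [0, 0, 0], "twist": -8, "claw": -0.5}, {"linear": [0, 0, 0], "twist": -8, "claw": -0.5}, {"linear": [0, 0, 0], "twist": -8, "claw": -0.5}, {"linear": [0, 0, 0], "twist": -8, "claw": -0.5}, {"linear": [0, 0, 0], "twist": -8, "claw": -0.5}, {"linear": [0, 0, 0], "twist": -8, "claw": -0.5}, {"linear": [0, 0, 0], "twist": -8, "claw": -0.5}, {"linear": [0, 0, 0], "twist": 0, "claw": -0.5}])

```text
time_s: 5.75
tcp_pos: [0.5392, 0.0873, 0.2541]
eef_rot: [0.784, 0.621, 0.005, -0.002]
force: [4.8, 18.2, -7.2]
width: 0.0409
finger_force: 31.7
```

```bash
python3 st.py; cat > dial.py <<'E'
import sys
from h import *
from math import *
pics=[]
for c,cx,cy in(('top',.6292,.0785),('side',.6297,.0773)):
    p,d=viewer.grab_frame(c); a=rectify(c,p[:,:,::-1].copy(),cx,cy,.182,.05,400); pics.append(a)
cv2.imwrite(f'pics/{sys.argv[1]}.png',np.hstack(pics))
E
python3 dial.py d1
```

```text
5.75 [0.5392 0.0873 0.2541] yawY -13.2 q [ 0.784  0.621  0.005 -0.002] j [-0.02  0.39 -0.32  1.78  0.14  0.98 -0.62] w 0.0409 F [ 4.8 18.2 -7.2] T [ 3.9   -0.968 -0.028] 31.657687425613403
```

View pics/d1.png

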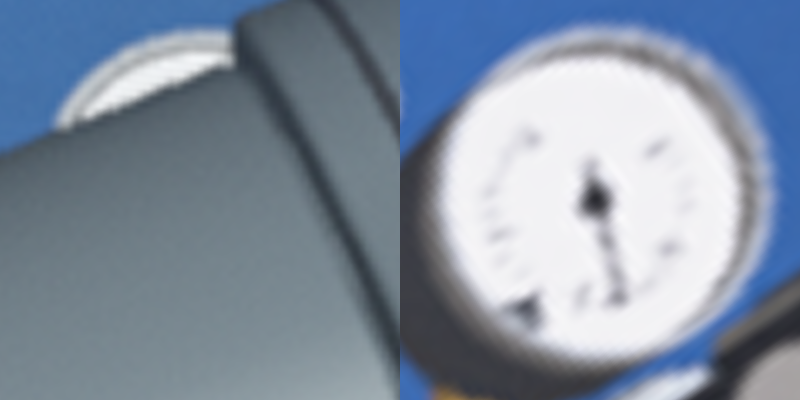

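Emit:
drive_tool(motion=[{"linear": [0, 2, 0], "twist": -8, "claw": -0.5}, {"linear": [0, 0, 0], "twist": -8, "claw": -0.5}, {"linear": [0, 0, 0], "twist": -8, "claw": -0.5}, {"linear": [0, 0, 0], "twist": -8, "claw": -0.5}, {"linear": [0, 0, 0], "twist": -8, "claw": -0.5}, {"linear": [0, 0, 0], "twist": -8, "claw": -0.5}, {"linear": [0, 0, 0], "twist": -8, "claw": -0.5}, {"linear": [0, 0, 0], "twist": 0, "claw": -0.5}])

```text
time_s: 6.65
tcp_pos: [0.541, 0.0859, 0.2541]
eef_rot: [0.984, 0.179, 0.005, -0.002]
force: [12.2, 8.6, -8.9]
width: 0.041
finger_force: 31.7
```

```bash
python3 st.py; python3 - <<'E'
from h import *
p,d=viewer.grab_frame('side'); a=rectify('side',p[:,:,::-1].copy(),.6297,.0773,.182,.045,500)
cv2.imwrite('pics/d2.png',a)
E
```

```text
6.65 [0.541  0.0859 0.2541] yawY -69.4 q [ 0.984  0.179  0.005 -0.002] j [-0.19  0.38 -0.08  1.79  0.03  0.96 -1.49] w 0.041 F [12.2  8.6 -8.9] T [ 1.662 -2.435 -0.076] 31.712910532951355
```

View pics/d2.png

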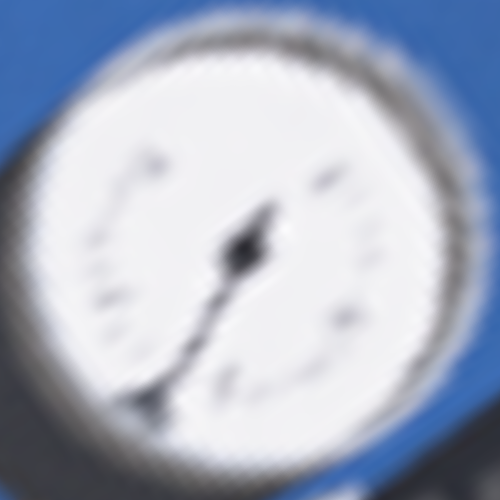

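Emit:
drive_tool(motion=[{"linear": [0, 0, 0], "twist": -3, "claw": -0.5}, {"linear": [0, 0, 0], "twist": 0, "claw": -0.5}, {"linear": [0, 0, 0], "twist": 0, "claw": 0.6}, {"linear": [0, 0, 0], "twist": 0, "claw": 0.7}, {"linear": [0, 0, 0], "twist": 0, "claw": 0.7}, {"linear": [0, 0, 30], "twist": 0, "claw": 0.7}, {"linear": [0, 0, 40], "twist": 0, "claw": 0.7}, {"linear": [-30, 0, 30], "twist": 0, "claw": 0.7}])

```text
time_s: 7.5
tcp_pos: [0.5095, 0.0827, 0.3541]
eef_rot: [0.988, 0.154, 0.001, -0.0]
force: [0.5, 0.4, 1.0]
width: 0.0728
finger_force: 0.0
```

Emit:
drive_tool(motion=[{"linear": [-45, 0, 0], "twist": 8, "claw": 0.7}, {"linear": [-45, -20, 0], "twist": 8, "claw": 0.7}, {"linear": [0, -45, 0], "twist": 8, "claw": 0.7}, {"linear": [0, -45, 0], "twist": 8, "claw": 0.7}, {"linear": [0, -45, 0], "twist": 8, "claw": 0.7}, {"linear": [0, 0, 0], "twist": 8, "claw": 0.7}])

```text
time_s: 8.1
tcp_pos: [0.4175, -0.0603, 0.3528]
eef_rot: [0.854, 0.52, -0.0, 0.001]
force: [0.5, 1.4, -0.2]
width: 0.0723
finger_force: 0.0
```

```bash
python3 st.py; python3 - <<'E'
from h import *
p,d=viewer.grab_frame('top'); a=rectify('top',p[:,:,::-1].copy(),.6297,.0773,.182,.045,500)
q,d2=viewer.grab_frame('side')
for c,im,dd in(('top',p,d),('side',q,d2)):
    v,u=np.mgrid[0:480,0:640]; z=dd.ravel(); W=at_depth(c,np.c_[u.ravel(),v.ravel()],z)
    k=W[(z>0)&(W[:,2]>.247)&(W[:,2]<.258)&(np.hypot(W[:,0]-.537,W[:,1]-.086)<.035)]
    print(c,cv2.minEnclosingCircle((k[:,:2]*1000).astype(np.float32)))
cv2.imwrite('pics/d3.png',a)
E
```

```text
8.1 [ 0.4175 -0.0603  0.3528] yawY -27.4 q [ 0.854  0.52  -0.     0.001] j [ 0.06  0.11 -0.04  1.89  0.01  1.14 -0.45] w 0.0723 F [ 0.5  1.4 -0.2] T [0.037 0.009 0.015] 0.0
top ((537.4487915039062, 84.67426300048828), 20.85857391357422)
side ((538.7021484375, 85.2787094116211), 22.175039291381836)
```

View pics/d3.png

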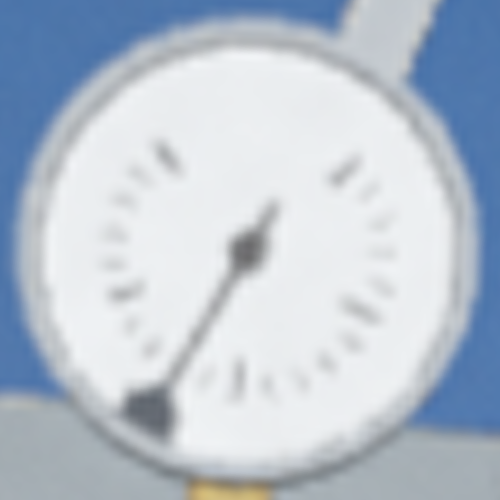

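Emit:
drive_tool(motion=[{"linear": [0, 30, 0], "twist": 8, "claw": 1}, {"linear": [0, 35, 0], "twist": 8, "claw": 1}, {"linear": [20, 30, 0], "twist": 8, "claw": 1}, {"linear": [20, 20, 0], "twist": 8, "claw": 1}, {"linear": [20, 10, 0], "twist": 8, "claw": 1}, {"linear": [20, 10, 0], "twist": 8, "claw": 1}, {"linear": [20, 10, 0], "twist": 8, "claw": 1}, {"linear": [20, 0, 0], "twist": 8, "claw": 1}])

```text
time_s: 9.0
tcp_pos: [0.5386, 0.0929, 0.3524]
eef_rot: [0.446, 0.895, 0.001, -0.0]
force: [1.4, -0.4, -0.2]
width: 0.0852
finger_force: 0.0
```

Emit:
drive_tool(motion=[{"linear": [0, 0, 0], "twist": 8, "claw": 1}, {"linear": [0, 0, 0], "twist": 8, "claw": 1}, {"linear": [0, 0, 0], "twist": 8, "claw": 1}, {"linear": [0, 0, 0], "twist": 8, "claw": 1}, {"linear": [0, 0, 0], "twist": 8, "claw": 1}, {"linear": [0, 0, 0], "twist": 8, "claw": 1}, {"linear": [0, 0, 0], "twist": 8, "claw": 1}, {"linear": [0, 0, 0], "twist": 8, "claw": 1}])

```text
time_s: 9.8
tcp_pos: [0.538, 0.091, 0.3525]
eef_rot: [-0.095, 0.995, 0.0, -0.0]
force: [0.3, 0.1, -0.2]
width: 0.0856
finger_force: 0.0
```

Emit:
drive_tool(motion=[{"linear": [0, 0, 0], "twist": 8, "claw": 1}, {"linear": [0, 0, 0], "twist": 8, "claw": 1}, {"linear": [0, 0, 0], "twist": 8, "claw": 1}, {"linear": [0, 0, 0], "twist": 8, "claw": 1}, {"linear": [0, 0, 0], "twist": 0, "claw": 1}])

```text
time_s: 10.3
tcp_pos: [0.538, 0.0908, 0.3523]
eef_rot: [-0.364, 0.931, 0.0, -0.0]
force: [0.2, -0.1, -0.1]
width: 0.0861
finger_force: 0.0
```

```bash
python3 st.py
```

```text
10.3 [0.538  0.0908 0.3523] yawY 132.8 q [-0.364  0.931  0.    -0.   ] j [ 0.2   0.35 -0.64  1.61  0.22  1.25  1.83] w 0.0861 F [ 0.2 -0.1 -0.1] T [-0.019  0.037 -0.039] 0.0
```

Emit:
drive_tool(motion=[{"linear": [0, -6, -20], "twist": 0, "claw": 1}, {"linear": [0, 0, -30], "twist": 0, "claw": 1}, {"linear": [0, 0, -20], "twist": 0, "claw": 1}, {"linear": [0, 0, -10], "twist": 0, "claw": 1}, {"linear": [0, 0, 0], "twist": 0, "claw": 1}])

```text
time_s: 10.8
tcp_pos: [0.5378, 0.0841, 0.2714]
eef_rot: [-0.363, 0.932, 0.0, -0.001]
force: [-0.2, 0.1, 0.8]
width: 0.0854
finger_force: 0.0
```

Emit:
drive_tool(motion=[{"linear": [0, 0, -20], "twist": 0, "claw": 1}, {"linear": [0, 0, -20], "twist": 0, "claw": 1}, {"linear": [0, 0, -11], "twist": 0, "claw": 1}, {"linear": [0, 0, 0], "twist": 0, "claw": 1}, {"linear": [0, 0, 0], "twist": 0, "claw": 1}])

```text
time_s: 11.3
tcp_pos: [0.5388, 0.0843, 0.2222]
eef_rot: [-0.364, 0.931, -0.0, 0.001]
force: [0.1, -0.6, -0.2]
width: 0.0855
finger_force: 0.0
```

```bash
python3 st.py
```

```text
11.3 [0.5388 0.0843 0.2222] yawY 132.7 q [-0.364  0.931 -0.     0.001] j [ 0.17  0.47 -0.6   1.82  0.32  0.96  1.75] w 0.0855 F [ 0.1 -0.6 -0.2] T [0.003 0.074 0.023] 0.0
```

Emit:
drive_tool(motion=[{"linear": [-1, 0.5, -1], "twist": 0, "claw": 0.6}, {"linear": [0, 0, 0], "twist": 0, "claw": 0.3}, {"linear": [0, 0, 0], "twist": 0, "claw": 0}, {"linear": [0, 0, 0], "twist": 0, "claw": 0}, {"linear": [0, 0, 0], "twist": 0, "claw": 0}], force=25)

```text
time_s: 11.8
tcp_pos: [0.5378, 0.0843, 0.2212]
eef_rot: [-0.364, 0.931, -0.0, 0.001]
force: [-1.0, -0.8, 6.9]
width: 0.0569
finger_force: 25.9
```

```bash
python3 st.py
```

```text
11.8 [0.5378 0.0843 0.2212] yawY 132.8 q [-0.364  0.931 -0.     0.001] j [ 0.17  0.46 -0.6   1.82  0.32  0.95  1.75] w 0.0569 F [-1.  -0.8  6.9] T [-0.357  0.081 -0.028] 25.85036337375641
```

Emit:
drive_tool(motion=[{"linear": [0, 0, 0], "twist": -5, "claw": 0}, {"linear": [0, 0, 0], "twist": -5, "claw": 0}, {"linear": [0, 0, 0], "twist": 0, "claw": 0}])

```text
time_s: 12.1
tcp_pos: [0.5377, 0.0845, 0.2212]
eef_rot: [-0.28, 0.96, -0.0, 0.001]
force: [-0.6, -1.2, 6.6]
width: 0.057
finger_force: 25.9
```

```bash
python3 st.py
```

```text
12.1 [0.5377 0.0845 0.2212] yawY 122.6 q [-0.28   0.96  -0.     0.001] j [ 0.14  0.46 -0.55  1.82  0.29  0.94  1.6 ] w 0.057 F [-0.6 -1.2  6.6] T [-0.29   0.13  -0.146] 25.935588777065277
```

Emit:
drive_tool(motion=[{"linear": [0, 0, 0], "twist": -5, "claw": 0}, {"linear": [0, 0, 0], "twist": -3, "claw": 0}, {"linear": [0, 0, 0], "twist": 0, "claw": 0}])

```text
time_s: 12.4
tcp_pos: [0.5377, 0.0846, 0.2213]
eef_rot: [-0.213, 0.977, -0.0, 0.001]
force: [-2.1, -1.1, 6.5]
width: 0.057
finger_force: 26.0
```

```bash
python3 st.py
```

```text
12.4 [0.5377 0.0846 0.2213] yawY 114.7 q [-0.213  0.977 -0.     0.001] j [ 0.11  0.45 -0.52  1.82  0.27  0.94  1.48] w 0.057 F [-2.1 -1.1  6.5] T [-0.183  0.171 -0.119] 25.975532233715057
```

Emit:
drive_tool(motion=[{"linear": [0, 0, 0], "twist": -4, "claw": 0}, {"linear": [0, 0, 0], "twist": -4, "claw": 0}, {"linear": [0, 0, 0], "twist": 0, "claw": 0}])

```text
time_s: 12.7
tcp_pos: [0.5376, 0.0848, 0.2212]
eef_rot: [-0.145, 0.989, 0.0, 0.001]
force: [-2.1, -0.1, 6.0]
width: 0.0571
finger_force: 26.0
```

```bash
python3 st.py | grep -o " yawY.*"
```

```text
yawY 106.6 q [-0.145  0.989  0.     0.001] j [ 0.09  0.45 -0.48  1.82  0.25  0.93  1.36] w 0.0571 F [-2.1 -0.1  6. ] T [-0.121  0.329 -0.1  ] 25.97301185131073
```

Emit:
drive_tool(motion=[{"linear": [0, 0, 0], "twist": -4, "claw": 0}, {"linear": [0, 0, 0], "twist": -4, "claw": 0}, {"linear": [0, 0, 0], "twist": 0, "claw": 0}])

```text
time_s: 13.0
tcp_pos: [0.5375, 0.0849, 0.2212]
eef_rot: [-0.075, 0.997, 0.0, 0.001]
force: [-1.4, 1.0, 5.8]
width: 0.057
finger_force: 26.0
```

```bash
python3 st.py | grep -o " yawY.*"
```

```text
yawY 98.6 q [-0.075  0.997  0.     0.001] j [ 0.06  0.44 -0.44  1.82  0.23  0.93  1.24] w 0.057 F [-1.4  1.   5.8] T [-0.056  0.371 -0.112] 25.976298451423645
```

Emit:
drive_tool(motion=[{"linear": [0, 0, 0], "twist": -4, "claw": 0}, {"linear": [0, 0, 0], "twist": -4, "claw": 0}, {"linear": [0, 0, 0], "twist": 0, "claw": 0}])

```text
time_s: 13.3
tcp_pos: [0.5375, 0.0851, 0.2212]
eef_rot: [-0.006, 1.0, 0.0, 0.001]
force: [-1.7, 0.8, 7.0]
width: 0.0571
finger_force: 26.0
```

```bash
python3 st.py | grep -o " yawY.*"
```

```text
yawY 90.6 q [-0.006  1.     0.     0.001] j [ 0.04  0.44 -0.41  1.82  0.21  0.92  1.12] w 0.0571 F [-1.7  0.8  7. ] T [ 0.036  0.371 -0.174] 25.97558319568634
```

Emit:
drive_tool(motion=[{"linear": [0, 0, 0], "twist": -2, "claw": 0}, {"linear": [0, 0, 0], "twist": -2, "claw": 0}, {"linear": [0, 0, 0], "twist": 0, "claw": 0}])

```text
time_s: 13.6
tcp_pos: [0.5375, 0.0851, 0.2212]
eef_rot: [0.029, 1.0, 0.0, 0.001]
force: [-1.1, 1.1, 6.3]
width: 0.0568
finger_force: 26.0
```

```bash
python3 st.py | grep -o " yawY.*"
```

```text
yawY 86.7 q [0.029 1.    0.    0.001] j [ 0.03  0.43 -0.39  1.83  0.2   0.92  1.06] w 0.0568 F [-1.1  1.1  6.3] T [ 0.06   0.345 -0.152] 26.00156843662262
```

Emit:
drive_tool(motion=[{"linear": [0, 0, 0], "twist": -3, "claw": 0}, {"linear": [0, 0, 0], "twist": -3, "claw": 0}, {"linear": [0, 0, 0], "twist": 0, "claw": 0}])

```text
time_s: 13.9
tcp_pos: [0.5375, 0.0853, 0.2212]
eef_rot: [0.081, 0.997, 0.001, 0.001]
force: [-2.5, 1.1, 6.2]
width: 0.057
finger_force: 26.0
```

```bash
python3 st.py | grep -o " yawY.*"
```

```text
yawY 80.7 q [0.081 0.997 0.001 0.001] j [ 0.01  0.43 -0.36  1.83  0.19  0.92  0.97] w 0.057 F [-2.5  1.1  6.2] T [ 0.116  0.366 -0.162] 25.981633365154266
```

Emit:
drive_tool(motion=[{"linear": [0, 0, 0], "twist": -4, "claw": 0}, {"linear": [0, 0, 0], "twist": -3, "claw": 0}, {"linear": [0, 0, 0], "twist": 0, "claw": 0}])

```text
time_s: 14.2
tcp_pos: [0.5376, 0.0854, 0.2212]
eef_rot: [0.142, 0.99, 0.001, 0.001]
force: [-1.3, 1.2, 5.5]
width: 0.057
finger_force: 26.0
```

```bash
python3 st.py | grep -o " yawY.*"
```

```text
yawY 73.7 q [0.142 0.99  0.001 0.001] j [-0.01  0.43 -0.33  1.83  0.17  0.91  0.87] w 0.057 F [-1.3  1.2  5.5] T [ 0.242  0.35  -0.116] 25.96983700990677
```

Emit:
drive_tool(motion=[{"linear": [0, 0, 0], "twist": -4, "claw": 0}, {"linear": [0, 0, 0], "twist": -4, "claw": 0}, {"linear": [0, 0, 0], "twist": 0, "claw": 0}])

```text
time_s: 14.5
tcp_pos: [0.5376, 0.0855, 0.2212]
eef_rot: [0.211, 0.978, 0.001, 0.001]
force: [-0.7, 3.3, 5.1]
width: 0.0573
finger_force: 26.0
```

```bash
python3 st.py | grep -o " yawY.*"
```

```text
yawY 65.7 q [0.211 0.978 0.001 0.001] j [-0.04  0.43 -0.29  1.83  0.15  0.91  0.75] w 0.0573 F [-0.7  3.3  5.1] T [ 0.278  0.325 -0.126] 25.953760743141174
```

Emit:
drive_tool(motion=[{"linear": [0, 0, 0], "twist": -4, "claw": 0}, {"linear": [0, 0, 0], "twist": -4, "claw": 0}, {"linear": [0, 0, 0], "twist": 0, "claw": 0}])

```text
time_s: 14.8
tcp_pos: [0.5377, 0.0856, 0.2212]
eef_rot: [0.278, 0.961, 0.001, 0.001]
force: [-0.9, 2.7, 6.3]
width: 0.0569
finger_force: 25.9
```

```bash
python3 st.py | grep -o " yawY.*"
```

```text
yawY 57.7 q [0.278 0.961 0.001 0.001] j [-0.07  0.42 -0.26  1.83  0.13  0.9   0.63] w 0.0569 F [-0.9  2.7  6.3] T [0.39  0.306 0.083] 25.94195544719696
```

```bash
python3 - <<'E'
from h import *
for i in range(6):
    s=r.get_state(); print(s['ft_torque'].round(3),s['force'].round(1),s['joint_efforts'].round(2)); viewer.grab_frame('side')
E
```

```text
[0.39  0.306 0.083] [-0.9  2.7  6.3] [ 1.420e+00 -5.798e+01 -3.000e-02 -2.333e+01  5.900e-01 -1.500e-01
 -9.500e-01]
[ 0.375  0.284 -0.013] [-1.2  2.2  5.8] [  1.5  -57.94  -0.12 -23.33   0.67  -0.14  -0.35]
[0.396 0.279 0.012] [-1.1  2.3  5.1] [  1.56 -57.91  -0.15 -23.32   0.72  -0.13  -0.09]
[0.363 0.346 0.   ] [-1.   2.7  5.6] [ 1.620e+00 -5.790e+01 -1.500e-01 -2.332e+01  7.500e-01 -1.300e-01
 -1.000e-02]
[ 0.439  0.285 -0.004] [-1.5  1.6  4.9] [  1.66 -57.89  -0.15 -23.32   0.76  -0.13   0.  ]
[0.455 0.405 0.005] [-0.7  4.   5.9] [ 1.690e+00 -5.789e+01 -1.400e-01 -2.332e+01  7.600e-01 -1.300e-01
  1.000e-02]
```

```bash
cat > lg.py <<'E'
from h import *
for i in range(4):
    s=r.get_state(); q=s['eef_rot']; print(s['time_s'],round(np.degrees(2*np.arctan2(q[1],q[0]))-90,2),'T',s['ft_torque'].round(3),'F',s['force'].round(1),'e7',s['joint_efforts'][6].round(3),round(s['joint_vel'][6],4)); viewer.grab_frame('side')
E
python3 lg.py
```

```text
15.1 57.82 T [ 0.417  0.314 -0.016] F [-0.6  3.   6.2] e7 0.006 0.0002
15.15 57.82 T [ 0.369  0.408 -0.009] F [-2.2  2.7  4.9] e7 0.005 0.0005
15.2 57.82 T [ 0.412  0.317 -0.009] F [-1.4  3.6  4.9] e7 0.004 0.0021
15.25 57.82 T [0.449 0.38  0.025] F [-0.9  3.9  4.4] e7 0.004 -0.0012
```

Emit:
drive_tool(motion=[{"linear": [0, 0, 0], "twist": -2, "claw": 0}, {"linear": [0, 0, 0], "twist": 0, "claw": 0}])

```text
time_s: 15.5
tcp_pos: [0.5377, 0.0857, 0.2213]
eef_rot: [0.294, 0.956, 0.001, 0.001]
force: [-1.0, 4.1, 6.1]
width: 0.0571
finger_force: 26.0
```

```bash
python3 lg.py
```

```text
15.5 55.77 T [0.414 0.323 0.079] F [-1.   4.1  6.1] e7 -0.469 0.023
15.55 55.82 T [0.421 0.298 0.078] F [-1.6  4.   5.6] e7 -0.208 0.0072
15.6 55.83 T [0.435 0.373 0.076] F [-0.7  3.   5.3] e7 -0.092 0.0011
15.65 55.82 T [0.413 0.303 0.003] F [-0.1  3.7  5.6] e7 -0.059 -0.0007
```

Emit:
drive_tool(motion=[{"linear": [0, 0, 0], "twist": -2, "claw": 0}, {"linear": [0, 0, 0], "twist": 0, "claw": 0}])

```text
time_s: 15.9
tcp_pos: [0.5377, 0.0857, 0.2212]
eef_rot: [0.311, 0.95, 0.001, 0.001]
force: [-0.2, 4.6, 5.3]
width: 0.057
finger_force: 26.0
```

```bash
python3 lg.py
```

```text
15.9 53.78 T [0.402 0.283 0.152] F [-0.2  4.6  5.3] e7 -0.53 0.021
15.95 53.82 T [0.479 0.272 0.169] F [-0.7  2.6  5.1] e7 -0.269 0.0063
16.0 53.83 T [0.436 0.333 0.095] F [-1.   3.2  4.5] e7 -0.152 0.0028
16.05 53.84 T [0.407 0.275 0.119] F [-2.1  2.7  5.6] e7 -0.119 -0.0011
```

Emit:
drive_tool(motion=[{"linear": [0, 0, 0], "twist": -2, "claw": 0}, {"linear": [0, 0, 0], "twist": -2, "claw": 0}, {"linear": [0, 0, 0], "twist": 0, "claw": 0}])

```text
time_s: 16.4
tcp_pos: [0.5378, 0.0858, 0.2213]
eef_rot: [0.344, 0.939, 0.001, 0.001]
force: [-0.8, 2.9, 6.0]
width: 0.0571
finger_force: 25.9
```

```bash
python3 lg.py
```

```text
16.4 49.79 T [0.401 0.261 0.207] F [-0.8  2.9  6. ] e7 -0.702 0.0249
16.45 49.84 T [0.451 0.23  0.255] F [-0.3  2.6  4.6] e7 -0.407 0.0079
16.5 49.85 T [0.438 0.281 0.222] F [-1.4  4.4  5.7] e7 -0.281 0.001
16.55 49.86 T [0.467 0.264 0.213] F [-0.8  2.4  5.9] e7 -0.246 0.0007
```

Emit:
drive_tool(motion=[{"linear": [0, 0, 0], "twist": -1, "claw": 0}, {"linear": [0, 0, 0], "twist": -0.5, "claw": 0}, {"linear": [0, 0, 0], "twist": 0, "claw": 0}, {"linear": [0, 0, 0], "twist": 0, "claw": 0}, {"linear": [0, 0, 0], "twist": 0, "claw": 0}])

```text
time_s: 17.1
tcp_pos: [0.5378, 0.0858, 0.2212]
eef_rot: [0.355, 0.935, 0.001, 0.001]
force: [-0.2, 3.7, 6.0]
width: 0.0568
finger_force: 25.9
```

```bash
python3 lg.py
```

```text
17.1 48.37 T [0.472 0.224 0.382] F [-0.2  3.7  6. ] e7 -0.355 -0.0014
17.15 48.37 T [0.465 0.285 0.353] F [0.2 3.9 5.3] e7 -0.356 0.0004
17.2 48.37 T [0.466 0.267 0.387] F [-0.4  2.6  5. ] e7 -0.356 -0.0011
17.25 48.37 T [0.457 0.265 0.367] F [-1.5  2.6  5.2] e7 -0.356 -0.0006
```

Emit:
drive_tool(motion=[{"linear": [0, 0, 0], "twist": 0, "claw": 0.5}, {"linear": [0, 0, 0], "twist": 0, "claw": 1}, {"linear": [0, 0, 0], "twist": 0, "claw": 1}, {"linear": [0, 0, 0], "twist": 0, "claw": 1}, {"linear": [0, 0, 30], "twist": 0, "claw": 1}, {"linear": [0, 0, 40], "twist": 0, "claw": 1}, {"linear": [0, 0, 40], "twist": 0, "claw": 1}, {"linear": [-30, 0, 20], "twist": 0, "claw": 1}])

```text
time_s: 18.1
tcp_pos: [0.5101, 0.0844, 0.353]
eef_rot: [0.357, 0.934, 0.001, 0.002]
force: [0.9, 0.3, 0.2]
width: 0.0857
finger_force: 0.0
```

Emit:
drive_tool(motion=[{"linear": [-45, 0, 0], "twist": 0, "claw": 1}, {"linear": [-45, -20, 0], "twist": 0, "claw": 1}, {"linear": [0, -45, 0], "twist": 0, "claw": 1}, {"linear": [0, -45, 0], "twist": 0, "claw": 1}, {"linear": [0, -45, 0], "twist": 0, "claw": 1}, {"linear": [0, 0, 0], "twist": 0, "claw": 1}])

```text
time_s: 18.7
tcp_pos: [0.4166, -0.0765, 0.3504]
eef_rot: [0.36, 0.933, -0.001, 0.0]
force: [0.5, 1.3, 0.7]
width: 0.0852
finger_force: 0.0
```

```bash
python3 st.py; python3 - <<'E'
from h import *
p,d=viewer.grab_frame('top'); cv2.imwrite('pics/d4.png',rectify('top',p[:,:,::-1].copy(),.6297,.0773,.182,.045,400))
E
```

```text
18.7 [ 0.4166 -0.0765  0.3504] yawY 47.8 q [ 0.36   0.933 -0.001  0.   ] j [ 0.15  0.11 -0.1   1.89  0.01  1.14  0.89] w 0.0852 F [0.5 1.3 0.7] T [-0.019 -0.029  0.01 ] 0.0
```

View pics/d4.png

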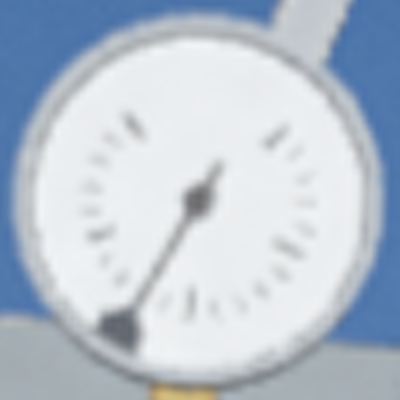

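The needle runs from the dial's centre (197,201) to the set hand's inner point (about 133,310), so the setting held.

```bash
python3 -c "
from cell import r
print(r.close_job())"
```

```text
the job is handed in; nothing more can be done
None
```

I turned the needle to the set hand, tightened the lock ring to about 0.36 N m and released it, then handed the job in with the gripper clear; the last picture showed the needle still on the set hand, and no verdict came back.

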